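# Set the cartridge warmer one click and start it

## Robot

A 7-joint arm with a two-finger parallel gripper is mounted at the origin on the work surface. World frame = base frame: x ahead of the robot, y to its left, z up, the work surface at z = 0. Lengths are in m, angles in rad, forces in N, time in s.
With the tool pointing down it reaches from about 0.425 to 0.925 m from the base axis. Payload 6.8 kg.
Tool frame: the origin (TCP) lies at the very end of the fingers, on their centre line; the grasp point (between the pads) lies 19 mm behind it; z points along the fingers, y is the line along which they close (so a half turn about z gives the same grasp; the last joint's range is limited). The gripper opens to 85 mm and grips with 20 to 120 N. Pads are 22 mm wide; open, the fingers measure 114 mm over their backs; the gripper's body (76 mm by 85 mm) begins 54 mm behind the grasp point. The pads swing forward as they close: fully open they stand 13 mm farther back than shut.
Start: joints at [-1.372, 0.477, 0.022, 1.555, -0.011, 1.109, -0.083], TCP at [0.204, 0.643, 0.231] pointing down, gripper open.
Joint ranges: [-2.96, 2.96], [-0.34, 2.1], [-1.41, 1.46], [0.24, 2.44], [-1.37, 4.51], [0.17, 1.92], [-2.96, 2.96]. Speed limits (rad/s): [2.39, 2.39, 3.14, 3.14, 3.14, 3.14, 3.14].

## Interface

Orientations are given as a unit quaternion [w, x, y, z].
In Python, from station import bot gives the robot as it stands.
- The arm moves only by the shell command python3 nudge.py 'ROWS' [FORCE]. ROWS is a JSON list of rows, 1 to 20 of them, each an object with the fields d (a list: dx, dy, dz in m), turn (a turn about the tool's z in rad), aperture (the opening from 0.0 (shut) to 1.0 (fully open)); a field left out counts as zero (the opening has to be given); each row shifts and turns the commanded pose from where the row before left it, along the tool's axes as they then stand; what a row does not reach is not made up. A row lasts 1/10 s, in which the tool goes at most 0.05 m and 0.15 rad, less where a joint would pass 70% of its speed; a pose out of reach is approached as far as the arm can. The fingers move at their own pace and stop on an object; FORCE is the grip in N (left out, the last holds). Time passes only in rows, so rows that do not move let the fingers close. It prints the time, the measured TCP pose, the force, the opening and the grip force at its end. Input that does not fit is refused with a message, and nothing moves.
- bot.get_obs(): the state, without advancing time (a new reading comes with each control period).
- bot.read_camera(name): name is "scene" or "top" or "wrist"; returns the picture (400x640x3 uint8, blue, green, red); there is no depth.
- bot.camera_info(name): a dict with "vertical_fov" (degrees; the focal length in pixels is half the picture's height over the tangent of half this angle, whatever the lens; pixels are square), "cx", "cy" (the principal point, pixels), "view" (4x4, takes a point from world to camera coordinates); the wrist camera has in their place "hand_eye" (4x4, takes a point from camera to tool coordinates, whose origin is the TCP and whose axes are the flange's). Camera axes: x right, y up, looking along -z (the intrinsics and any distortion apply to the point x, -y, -z); pixel columns grow to the right and rows downward; lengths in m; the calibration is good to about 2 mm. The wrist camera is an equidistant fisheye: a pixel r from the principal point sees the ray r / f radians off the axis. A picture is of the moment at which its call begins: read the wrist's pose just before it. camera_info takes no time and is no camera call.
- bot.hand_in(): hands the job in; it is judged then, once.
The state is a dict: "t": time; "q": joint angles; "joint_vel": joint speeds; "joint_torque": joint torques, N m; "eef_pos": TCP position; "tool_rot": TCP orientation; "contact_force": force on the tool from outside, world axes, zero at the start; "torque": the same for the moment, N m; "gripper_width": opening from 0.0 (shut) to 1.0 (fully open); "grasp_force": force on a finger pad.
Only numpy, scipy, OpenCV 4.12 (cv2) and the standard library are available. Lean on these libraries where they do the work, as an engineer would, in place of code of your own. Each camera call takes 0.05 s, during which the arm holds its last target. There are 200 camera calls.

## Task

On the grey sealant-cartridge warmer, turn the big knurled dial one click with a fingertip, so that it rests in the detent where its white pointer line points at the tall steel pin (not at the low plug on the other side). Then press the start button beside it all the way down and let it come back up. Only touch the controls, grasp nothing, and leave the tin, cartridge, tape roll and carton where they stand.

Things in the scene. Friction and masses are not known exactly. Their poses are not given: they have to be found in the camera images.
- warmer: Fixed grey steel box, the cartridge warmer: 200 mm deep (x), 300 mm wide (y), 70 mm high, level. Origin at the centre of its underside on the bench, +x to its far side, +y to its left. The dial's axis stands at x 0, y -60 mm on its deck, the start button at x -30, y 85 mm.
- dial_center (a point): Centre of the dial's flat top, on its vertical axis, 94 mm above the bench. Black, 92 mm across (too wide to grip), 24 mm tall, rim and outer top knurled, white pointer line on top. It turns by friction under a fingertip pressed down (6 to 12 N kept up all along, friction coefficient about 1) on the top some 35 mm from the axis and swept along an arc. The top does not give way.
- dial_pointer (a point): Outer end of the white pointer line, on the dial's top face 45 mm from its axis. At the start it points to the warmer's far side (+x), half way between the pin and the plug.
- dial (a joint): Dial angle in rad, positive anticlockwise seen from above, 0 at the start. Spring detents 0.628 rad (36 degrees) apart, at -1.257, -0.628, 0, 0.628 and 1.257; stops at -1.55 and 1.55. Let go between two, it snaps to the nearer. Peak detent torque about 0.08 Nm (2.3 N at 35 mm from the axis).
- set_pin: Tall plain steel pin, 10 mm in diameter, 20 mm high, fixed upright on the deck, its axis 58 mm from the dial's axis, one click (36 degrees) to the one or the other side of the pointer's starting direction. Origin at the centre of its foot, 70 mm above the bench. Its top is 4 mm lower than the dial's.
- blank_plug: Low steel plug, 10 mm in diameter and only 3 mm high, fixed on the deck at the click position on the other side, 58 mm from the dial's axis; origin at the centre of its foot.
- start_top (a point): Centre of the top of the start button, a round grey cap 28 mm in diameter in a black housing on the deck, in the warmer's frame 145 mm to the left of the dial's centre and 30 mm nearer than it. It is pressed straight down.
- start (a joint): Travel of the start button in m: 0 up, 0.006 fully down. It springs back; fully down takes about 5 N.
- tin: Bystander: small closed can, 52 mm in diameter and 60 mm high, loose on the far left of the warmer's deck, beyond the button; origin at the centre of its underside.
- cartridge: Bystander: white sealant cartridge standing loose on the bench to the right of the warmer, 48 mm in diameter, 235 mm high with its nozzle; origin at the centre of its underside.
- tape: Bystander: roll of tape lying loose on the bench left of the warmer, 100 mm in diameter, 45 mm high; origin at the centre of its underside.
- carton: Bystander: cardboard carton 70 x 110 x 60 mm high, loose on the bench beyond the warmer; origin at the centre of its underside.

How it is judged:
By the outcome, as a careful person would: the job done as asked, in the order asked, and still so for the second after the job is handed in, with the robot touching nothing.
It also fails if it takes over 48 s, if anything falls off the work surface, if the arm or the gripper's body presses on something with over 40 N, if the wrist force passes 120 N, or if a joint passes its speed limit or range.

## Working session

There is one attempt and no reset: what is moved stays moved. The work goes in short steps, Python scripts to look and compute and a shell command to move; the robot and the scene stay as the last step left them, time stands still between calls to the robot, and variables do not carry over. Pictures are saved under pics/ and viewed, at most 11 in all, crops included, and the job is handed in when it is done.

```bash
ls; mkdir -p pics; python3 - <<'E'
from station import bot
import cv2,numpy as np
o=bot.get_obs();print(o)
for n in("scene","top"):
    print(n,bot.camera_info(n));cv2.imwrite(f"pics/{n}0.png",bot.read_camera(n))
print(bot.camera_info("wrist"))
E
```

```text
nudge.py
pics
station.py
{'t': 0.0, 'q': array([-1.37211319,  0.4778303 ,  0.02232071,  1.55648658, -0.01149407,
        1.10931226, -0.08310534]), 'joint_vel': array([-0.00080376, -0.00010806,  0.0007293 ,  0.00082766, -0.00022243,
        0.00065637,  0.00041535]), 'joint_torque': array([-6.05733239e-04, -5.96450937e+01,  1.60791378e+00, -2.81195766e+01,
        1.25394834e-02,  9.42793937e-03, -3.56890155e-05]), 'eef_pos': array([0.20366595, 0.64289301, 0.23029028]), 'tool_rot': array([-7.61208267e-05,  1.52773164e-01,  9.88260821e-01, -9.51227173e-04]), 'contact_force': array([ 0.55407984, -0.638064  ,  0.09649952]), 'torque': array([-0.02394815,  0.01674629, -0.0058024 ]), 'grasp_force': 0.0, 'gripper_width': 1.0016354865436705}
scene {'vertical_fov': 49.568178859889876, 'cx': 312.75502976207486, 'cy': 200.12486311191634, 'view': array([[ 0.21631077,  0.9762533 ,  0.01179577, -0.20104778],
       [-0.76425043,  0.16179362,  0.62429489,  0.39447242],
       [ 0.60756146, -0.14405663,  0.78109971, -1.5961703 ],
       [ 0.        ,  0.        ,  0.        ,  1.        ]])}
top {'vertical_fov': 54.23352203209586, 'cx': 322.9559900810705, 'cy': 196.80636553496703, 'view': array([[-0.01075384, -0.99987556, -0.01154181,  0.06383193],
       [ 0.99240519, -0.01208658,  0.12241672, -0.63378113],
       [-0.12254098, -0.01013771,  0.99241168, -0.95323134],
       [ 0.        ,  0.        ,  0.        ,  1.        ]])}
{'vertical_fov': 65.70646984690485, 'cx': 322.0963680458384, 'cy': 197.05731634464345, 'hand_eye': array([[ 8.39978280e-04,  9.62877809e-01,  2.69936325e-01,
         6.69328565e-02],
       [ 9.99999409e-01, -9.95169999e-04,  4.38063769e-04,
         6.69750106e-04],
       [ 6.90434414e-04,  2.69935798e-01, -9.62878076e-01,
        -1.43626203e-01],
       [ 0.00000000e+00,  0.00000000e+00,  0.00000000e+00,
         1.00000000e+00]])}
```

View pics/top0.png

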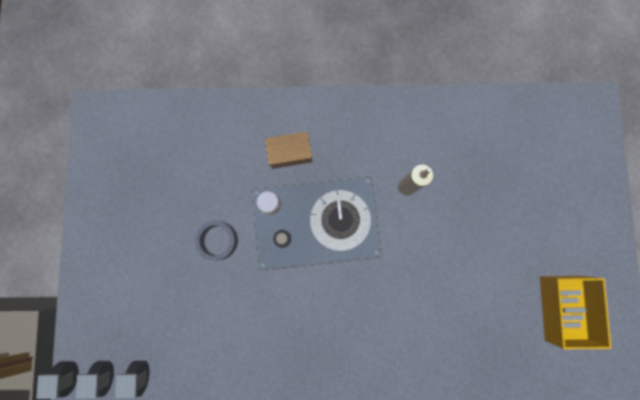

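View pics/scene0.png

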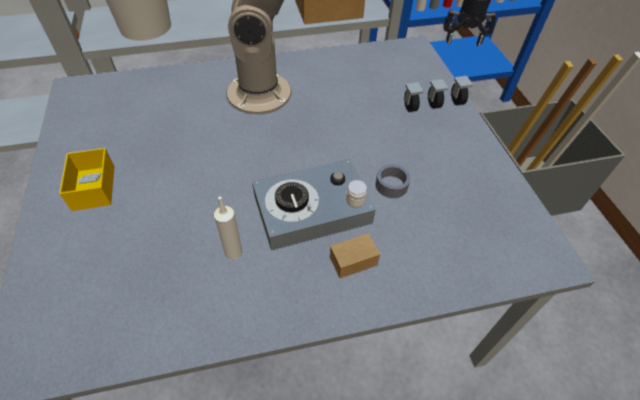

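```bash
cat > h.py <<'E'
import numpy as np,cv2
from station import bot
from scipy.spatial.transform import Rotation as R
def ray(n,u,v,o=None):
    c=bot.camera_info(n);f=200/np.tan(np.radians(c["vertical_fov"])/2)
    x,y=u-c["cx"],v-c["cy"]
    if n=="wrist":
        r=np.hypot(x,y);t=r/f;d=np.array([x/r*np.sin(t),-y/r*np.sin(t),-np.cos(t)])
        w,a,b,g=o["tool_rot"];T=R.from_quat([a,b,g,w]).as_matrix();H=c["hand_eye"]
        return T@H[:3,3]+o["eef_pos"],T@H[:3,:3]@d
    V=c["view"];d=np.array([x/f,-y/f,-1]);return -V[:3,:3].T@V[:3,3],V[:3,:3].T@d
def onz(n,u,v,z,o=None):
    p,d=ray(n,u,v,o);return p+d*(z-p[2])/d[2]
def tri(rs):
    A=0;b=0
    for p,d in rs:
        d=d/np.linalg.norm(d);M=np.eye(3)-np.outer(d,d);A=A+M;b=b+M@p
    return np.linalg.solve(A,b)
E
python3 - <<'E'
from h import *
t=cv2.imread("pics/top0.png");s=cv2.imread("pics/scene0.png")
a=cv2.resize(t[170:275,245:390],None,fx=4.,fy=4.,interpolation=cv2.INTER_CUBIC)
b=cv2.resize(s[155:255,245:385],None,fx=4.,fy=4.,interpolation=cv2.INTER_CUBIC)
cv2.imwrite("pics/z1.png",cv2.resize(cv2.vconcat([a,cv2.resize(b,(580,414))]),(420,600)))
cv2.imwrite("pics/z2.png",a)
cv2.imwrite("pics/z3.png",b)
for z in(.094,.09):print(onz("top",340,219,z),onz("top",338,200,z),onz("top",282,238,z),onz("top",270,200,.13))
print(tri([ray("top",340,219),ray("scene",292,196)]),tri([ray("top",282,238),ray("scene",338,177)]))
E
```

```text
[0.57395269 0.01597171 0.094     ] [0.61956709 0.02002952 0.094     ] [0.53044278 0.15422193 0.094     ] [0.61733343 0.17797472 0.13      ]
[0.57421543 0.01584045 0.09      ] [0.62002595 0.01991571 0.09      ] [0.53051845 0.15468509 0.09      ] [0.61733343 0.17797472 0.13      ]
[0.57486048 0.01754525 0.08533616] [0.53114961 0.15814439 0.08233364]
```

View pics/z2.png

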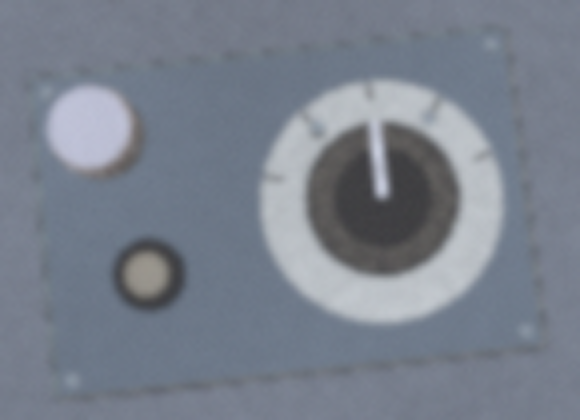

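View pics/z3.png

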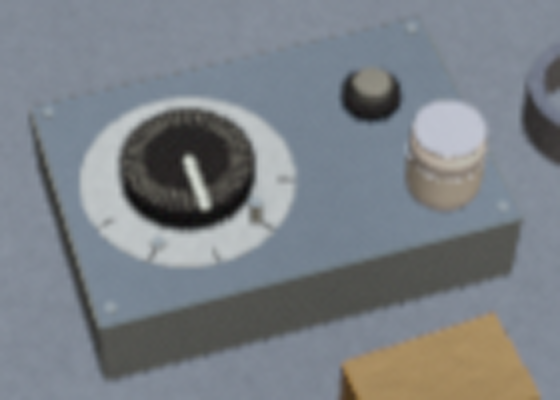

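The dial is at top-image pixel (340,219) and the button at (282,238). In the scene view, the darker feature standing up on the tin side (about pixel (309,208)) looks like the pin, with the faint low one at (284,216). That makes it an anticlockwise turn, which I'll confirm with the wrist camera.

```bash
python3 nudge.py '[{"d": [-0.034, -0.0315, 0], "aperture": 0}, {"d": [-0.034, -0.0315, 0], "aperture": 0}, {"d": [-0.034, -0.0315, 0], "aperture": 0}, {"d": [-0.034, -0.0315, 0], "aperture": 0}, {"d": [-0.034, -0.0315, 0], "aperture": 0}, {"d": [-0.034, -0.0315, 0], "aperture": 0}, {"d": [-0.034, -0.0315, 0], "aperture": 0}, {"d": [-0.034, -0.0315, 0], "aperture": 0}, {"d": [-0.034, -0.0315, 0], "aperture": 0}, {"d": [-0.034, -0.0315, 0], "aperture": 0}, {"d": [-0.034, -0.0315, 0], "aperture": 0}, {"d": [-0.034, -0.0315, 0], "aperture": 0}, {"d": [-0.034, -0.0315, 0], "aperture": 0}, {"aperture": 0}, {"aperture": 0}, {"aperture": 0}]' | tail -8
python3 - <<'E'
from h import *
import pickle
o=bot.get_obs();im=bot.read_camera("wrist");cv2.imwrite("pics/w1.png",im);pickle.dump(o,open("o1.pkl","wb"));print(o["q"],o["tool_rot"],o["gripper_width"],o["contact_force"])
print(tri([ray("top",340.5,219.2),ray("scene",292,195)]),tri([ray("top",282.2,238.5),ray("scene",338.2,175.5)]))
E
```

```text
t: 1.7
eef_pos: [0.5009, 0.1207, 0.231]
tool_rot: [-0.0, 0.152, 0.988, 0.0]
contact_force: [-0.1, -0.1, 0.3]
gripper_width: 0.002
grasp_force: 0.0
[-0.61730503  0.21539366  0.30278361  1.94981006 -0.07706331  0.98803958
  0.98693623] [-4.66111178e-04  1.52041135e-01  9.88374054e-01  7.07048019e-05] 0.0017771093315329636 [-0.1233185  -0.1036314   0.29260596]
[0.57424398 0.01710656 0.08902088] [0.53001879 0.15787958 0.08743592]
```

View pics/w1.png

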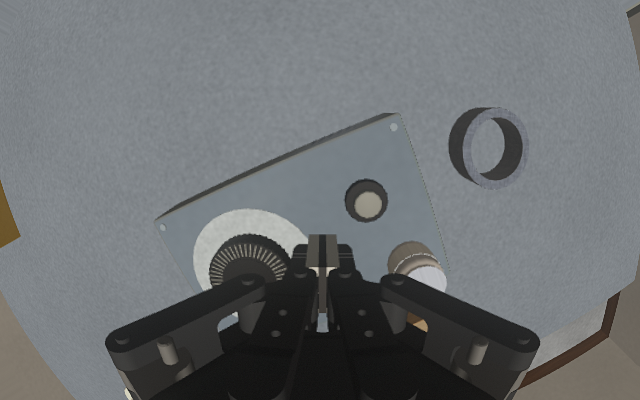

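The button cap is at (368,205) and the fingers hide the dial's far side. I'll move out beyond the dial and look back.

```bash
python3 nudge.py '[{"d": [-0.044, -0.007, 0], "aperture": 0}, {"d": [-0.044, -0.007, 0], "aperture": 0}, {"d": [-0.044, -0.007, 0], "aperture": 0}, {"d": [-0.044, -0.007, 0], "aperture": 0}, {"aperture": 0}, {"aperture": 0}, {"aperture": 0}]' | tail -6
python3 - <<'E'
from h import *
import pickle
o=bot.get_obs();im=bot.read_camera("wrist");cv2.imwrite("pics/w2.png",im);pickle.dump(o,open("o2.pkl","wb"))
E
```

```text
t: 2.45
eef_pos: [0.6598, 0.0418, 0.2309]
tool_rot: [-0.001, 0.152, 0.988, 0.0]
contact_force: [-0.3, -0.2, -0.6]
gripper_width: -0.001
grasp_force: 0.0
```

View pics/w2.png

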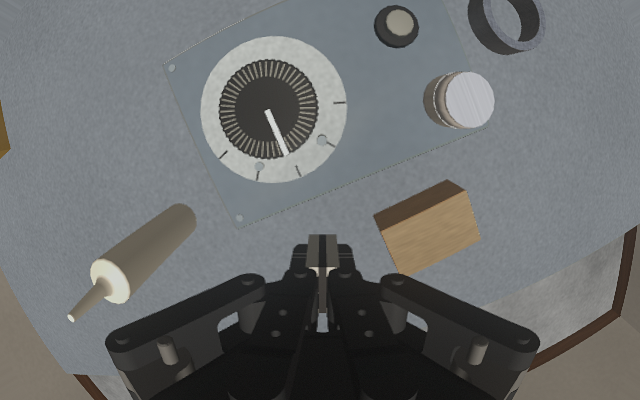

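```bash
python3 - <<'E'
from h import *
import pickle
im=cv2.imread("pics/w2.png");o=pickle.load(open("o2.pkl","rb"));o1=pickle.load(open("o1.pkl","rb"))
cv2.imwrite("pics/z4.png",cv2.resize(im[100:190,200:350],None,fx=5,fy=5,interpolation=cv2.INTER_CUBIC))
g=cv2.cvtColor(im,6)
m=np.zeros_like(g);m[25:195,190:360]=(g>165)[25:195,190:360]
cs,_=cv2.findContours(m,0,2);c=max(cs,key=cv2.contourArea)
P=np.array([onz("wrist",*p[0],.07,o)[:2] for p in c]);print("ring",cv2.fitEllipse((P*1e4).astype(np.float32)))
m=np.zeros_like(g);m[50:170,205:330]=(g<100)[50:170,205:330]
m=cv2.morphologyEx(m,cv2.MORPH_CLOSE,np.ones((7,7)))
cs,_=cv2.findContours(m,0,2);c=max(cs,key=cv2.contourArea)
P=np.array([onz("wrist",*p[0],.094,o)[:2] for p in c]);print("dial",cv2.fitEllipse((P*1e4).astype(np.float32)))
for n,u,v in(("R",322,140),("L",259,167),("cen",268,111),("ptr",285,153)):print(n,[onz("wrist",u,v,z,o)[:2].round(4) for z in(.07,.073,.09,.094)])
print(tri([ray("wrist",368,205,o1),ray("wrist",400,22.5,o)]),onz("wrist",368,205,.087,o1),onz("wrist",400,22.5,.087,o))
print(tri([ray("wrist",368,205,o1),ray("wrist",400,22.5,o),ray("top",282.2,238.5),ray("scene",338.2,175.5)]))
print(tri([ray("wrist",268,109,o),ray("top",340.5,219.2),ray("scene",292,195)]))
E
```

```text
ring ((5738.44580078125, 150.47271728515625), (1423.6904296875, 1445.625244140625), 17.5654296875)
dial ((5767.6552734375, 159.0859832763672), (905.0440063476562, 912.882080078125), 157.59312438964844)
R [array([0.6218, 0.0542]), array([0.6216, 0.0543]), array([0.6202, 0.0548]), array([0.6198, 0.0549])]
L [array([ 0.6282, -0.0145]), array([ 0.6279, -0.0138]), array([ 0.6261, -0.0095]), array([ 0.6257, -0.0085])]
cen [array([0.5779, 0.0125]), array([0.5781, 0.013 ]), array([0.5791, 0.0158]), array([0.5794, 0.0164])]
ptr [array([0.623 , 0.0153]), array([0.6227, 0.0158]), array([0.6213, 0.0184]), array([0.6209, 0.019 ])]
[0.53342924 0.15734947 0.091956  ] [0.53511457 0.15763008 0.087     ] [0.53232481 0.1590126  0.087     ]
[0.53235259 0.15741339 0.09082233]
[0.5756798  0.01681883 0.09041792]
```

View pics/z4.png

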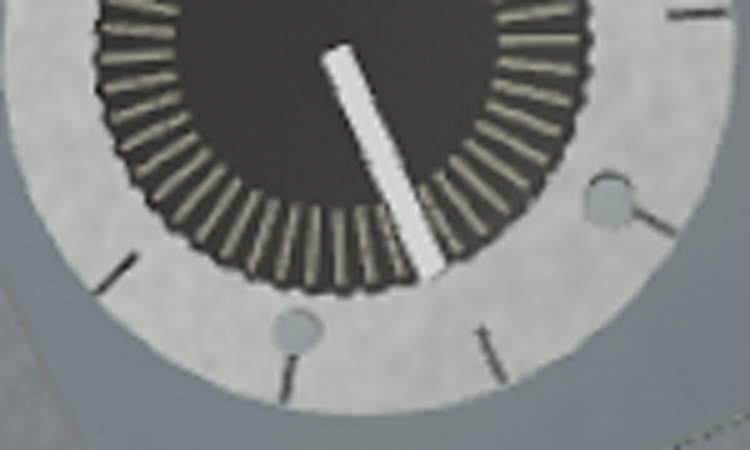

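```bash
python3 - <<'E'
from h import *
import pickle
o=pickle.load(open("o2.pkl","rb"))
for n,w,t,s in(("R",(322,140),(324.5,202.5),(309.2,206.8)),("L",(259.2,166),(352,199.5),(284.5,215.3))):
    W,T,S=ray("wrist",*w,o),ray("top",*t),ray("scene",*s)
    for q in([W,S],[T,S],[W,T,S]):print(n,tri(q).round(4))
E
python3 nudge.py '[{"d": [0.025, 0.04, 0.02], "aperture": 0}, {"d": [0.025, 0.045, 0.02], "aperture": 0}, {"aperture": 0}, {"aperture": 0}, {"aperture": 0}]' | tail -6
python3 - <<'E'
from h import *
import pickle
o=bot.get_obs();im=bot.read_camera("wrist");cv2.imwrite("pics/w3.png",im);pickle.dump(o,open("o3.pkl","wb"))
cv2.imwrite("pics/z5.png",cv2.resize(im[0:200,60:360],None,fx=2.6,fy=2.6,interpolation=cv2.INTER_CUBIC))
E
```

```text
R [0.6209 0.0561 0.0851]
R [0.6161 0.0555 0.079 ]
R [0.6183 0.055  0.0818]
L [ 0.6271 -0.012   0.0745]
L [ 0.6236 -0.0129  0.0697]
L [ 0.6252 -0.0131  0.072 ]
t: 3.0
eef_pos: [0.64, 0.1298, 0.1944]
tool_rot: [0.0, 0.153, 0.988, 0.0]
contact_force: [0.4, -0.0, 0.3]
gripper_width: 0.0
grasp_force: 0.0
```

View pics/z5.png

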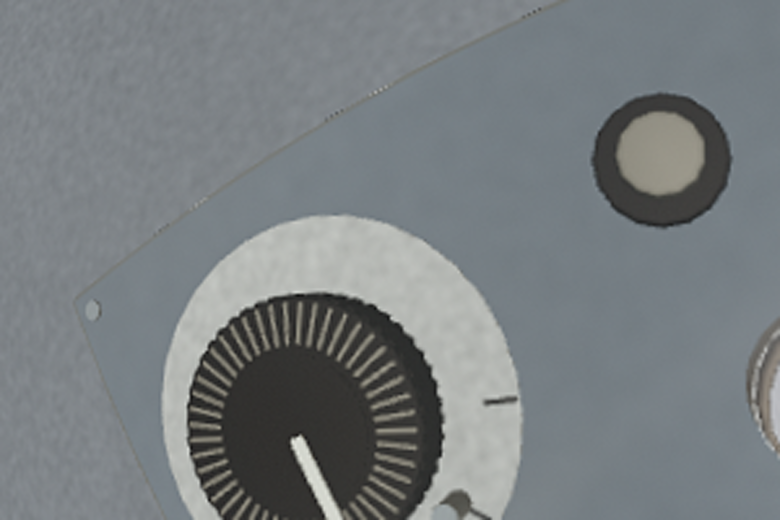

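The feature on the left (+y) clearly shows a dark side wall in this crop (top at (440,513), foot at (458,500)), and it also triangulates higher. That's the pin, so the turn is anticlockwise by +0.628. Next I'll go above the contact point, on the dial's near side.

```bash
python3 nudge.py '[{"d": [0.015, -0.032, 0], "aperture": 0}, {"d": [0.015, -0.032, 0], "aperture": 0}, {"d": [0.015, -0.032, 0], "aperture": 0}, {"d": [0.014, -0.032, 0], "aperture": 0}, {"d": [0, 0, 0.035], "aperture": 0}, {"d": [0, 0, 0.035], "aperture": 0}, {"d": [0, 0, 0.01], "aperture": 0}, {"d": [0, 0, 0.01], "aperture": 0}, {"aperture": 0}, {"aperture": 0}]' | tail -6; python3 -c "
from h import *
o=bot.get_obs();print(o['eef_pos'],o['contact_force'],o['q'])"
```

```text
t: 4.05
eef_pos: [0.5462, 0.0258, 0.1047]
tool_rot: [0.001, 0.153, 0.988, 0.0]
contact_force: [-0.2, -0.0, -0.7]
gripper_width: -0.001
grasp_force: 0.0
[0.54618268 0.0257673  0.10468516] [-0.21607989 -0.03071136 -0.7402347 ] [-0.41140605  0.44062063  0.31592656  1.99208854 -0.19858668  0.73635303
  1.28764453]
```

```bash
python3 nudge.py '[{"d": [0, 0, 0.004], "aperture": 0}, {"d": [0, 0, 0.004], "aperture": 0}, {"d": [0, 0, 0.002], "aperture": 0}, {"d": [0, 0, 0.001], "aperture": 0}, {"aperture": 0}, {"aperture": 0}]' | tail -6;
```

```text
t: 4.65
eef_pos: [0.5454, 0.0261, 0.094]
tool_rot: [0.0, 0.153, 0.988, 0.001]
contact_force: [-4.6, 0.7, 13.9]
gripper_width: 0.002
grasp_force: 6.8
```

```bash
python3 nudge.py '[{"d": [0, 0, -0.0003], "aperture": 0}, {"aperture": 0}, {"aperture": 0}]' | tail -6;
```

```text
t: 4.95
eef_pos: [0.5454, 0.0261, 0.094]
tool_rot: [0.0, 0.153, 0.988, 0.0]
contact_force: [-3.0, 0.3, 10.0]
gripper_width: 0.0
grasp_force: 5.4
```

```bash
python3 nudge.py '[{"d": [-0.00006, -0.002, 0], "turn": -0.0628, "aperture": 0}, {"d": [-0.00006, -0.002, 0], "turn": -0.0628, "aperture": 0}, {"d": [-0.00006, -0.002, 0], "turn": -0.0628, "aperture": 0}, {"d": [-0.00006, -0.002, 0], "turn": -0.0628, "aperture": 0}, {"aperture": 0}]' | tail -6;
```

```text
t: 5.45
eef_pos: [0.5439, 0.0186, 0.094]
tool_rot: [0.0, 0.027, 1.0, 0.001]
contact_force: [-3.4, 1.8, 9.7]
gripper_width: -0.001
grasp_force: 5.3
```

```bash
python3 nudge.py '[{"d": [-0.00006, -0.002, 0], "turn": -0.0628, "aperture": 0}, {"d": [-0.00006, -0.002, 0], "turn": -0.0628, "aperture": 0}, {"d": [-0.00006, -0.002, 0], "turn": -0.0628, "aperture": 0}, {"d": [-0.00006, -0.002, 0], "turn": -0.0628, "aperture": 0}, {"d": [-0.00006, -0.002, 0], "turn": -0.0628, "aperture": 0}, {"d": [-0.00006, -0.002, 0], "turn": -0.0628, "aperture": 0}, {"aperture": 0}, {"aperture": 0}]' | tail -6;python3 -c "
from h import *
o=bot.get_obs();print(o['eef_pos'],o['tool_rot'],o['contact_force'])
cv2.imwrite('pics/t2.png',cv2.resize(bot.read_camera('top')[170:275,245:390],None,fx=4,fy=4,interpolation=2));s=bot.read_camera('scene');cv2.imwrite('pics/s2.png',cv2.resize(s[155:255,245:385],None,fx=4,fy=4,interpolation=2))"
```

```text
t: 6.25
eef_pos: [0.5454, 0.0061, 0.094]
tool_rot: [0.0, -0.16, 0.987, 0.0]
contact_force: [-3.4, -0.4, 9.5]
gripper_width: -0.005
grasp_force: 5.3
[0.545433   0.00606539 0.09400825] [ 1.47155490e-04 -1.59820291e-01  9.87146097e-01  1.88513019e-04] [-3.38227845 -0.36653191  9.46608075]
```

View pics/s2.png

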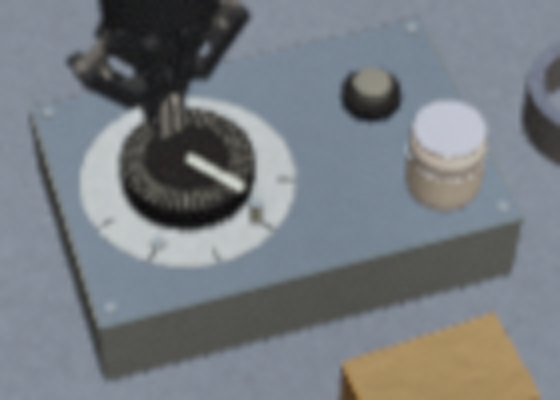

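The pointer now points at the pin: its end is at (243,190) in the crop and the pin at (257,214). I'll lift off and move over the button.

```bash
python3 nudge.py '[{"d": [0, 0, -0.002], "aperture": 0}, {"d": [0, 0, -0.008], "aperture": 0}, {"d": [0, 0, -0.02], "aperture": 0}, {"aperture": 0}, {"d": [-0.009, 0.037, 0], "aperture": 0}, {"d": [-0.009, 0.037, 0], "aperture": 0}, {"d": [-0.009, 0.037, 0], "aperture": 0}, {"d": [-0.0085, 0.037, 0], "aperture": 0}, {"aperture": 0}, {"aperture": 0}]' | tail -6;python3 - <<'E'
from h import *
import pickle
o1,o2,o3=[pickle.load(open(f"o{i}.pkl","rb")) for i in(1,2,3)]
P=tri([ray("wrist",368,205,o1),ray("wrist",400,22.5,o2),ray("wrist",313.8,58.8,o3)]);print(P)
o=bot.get_obs();print(o['eef_pos'],o['contact_force'])
cv2.imwrite('pics/t3.png',cv2.resize(bot.read_camera('top')[170:275,245:390],None,fx=4,fy=4,interpolation=2));s=bot.read_camera('scene');cv2.imwrite('pics/s3.png',cv2.resize(s[155:255,245:385],None,fx=4,fy=4,interpolation=2))
E
```

```text
t: 7.35
eef_pos: [0.5319, 0.1587, 0.1226]
tool_rot: [-0.0, -0.161, 0.987, -0.0]
contact_force: [0.5, -1.8, -1.5]
gripper_width: 0.001
grasp_force: 0.0
[0.53313269 0.15639616 0.09202833]
[0.53188965 0.15865663 0.12256134] [ 0.4567412  -1.77935685 -1.51789623]
```

View pics/s3.png

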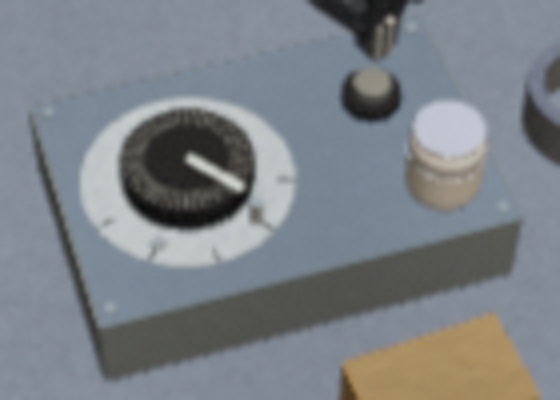

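The dial rests at the pin. Descending onto the button in small steps.

```bash
python3 nudge.py '[{"d": [0, -0.0018, 0.02], "aperture": 0}, {"d": [0, 0, 0.006], "aperture": 0}, {"d": [0, 0, 0.003], "aperture": 0}, {"d": [0, 0, 0.002], "aperture": 0}, {"aperture": 0}, {"aperture": 0}]' | tail -6;python3 nudge.py '[{"d": [0, 0, 0.002], "aperture": 0}, {"d": [0, 0, 0.002], "aperture": 0}, {"aperture": 0}, {"aperture": 0}]' | tail -6
```

```text
t: 8.05
eef_pos: [0.5332, 0.1561, 0.0924]
tool_rot: [0.0, -0.16, 0.987, 0.0]
contact_force: [0.3, -0.3, 0.2]
gripper_width: -0.002
grasp_force: 0.0
t: 8.45
eef_pos: [0.5333, 0.1562, 0.0883]
tool_rot: [0.0, -0.16, 0.987, 0.0]
contact_force: [0.2, -0.5, 3.7]
gripper_width: -0.001
grasp_force: 1.8
```

```bash
python3 nudge.py '[{"d": [0, 0, 0.002], "aperture": 0}, {"d": [0, 0, 0.001], "aperture": 0}, {"aperture": 0}, {"aperture": 0}]' | tail -6; python3 nudge.py '[{"d": [0, 0, 0.001], "aperture": 0}, {"d": [0, 0, 0.0005], "aperture": 0}, {"aperture": 0}, {"aperture": 0}]' | tail -6
```

```text
t: 8.85
eef_pos: [0.5334, 0.1563, 0.086]
tool_rot: [0.001, -0.16, 0.987, 0.0]
contact_force: [-2.4, -2.2, 13.0]
gripper_width: 0.002
grasp_force: 6.3
t: 9.25
eef_pos: [0.5335, 0.1563, 0.0857]
tool_rot: [0.001, -0.16, 0.987, 0.0]
contact_force: [-5.6, -1.2, 24.4]
gripper_width: -0.001
grasp_force: 12.5
```

The button is bottomed: z stalls at 0.0857 while the force climbs to 24 N. I'll release it straight up and check.

```bash
python3 nudge.py '[{"d": [0, 0, -0.004], "aperture": 0}, {"d": [0, 0, -0.01], "aperture": 0}, {"d": [0, 0, -0.03], "aperture": 0}, {"d": [0, 0, -0.04], "aperture": 0}, {"d": [0.03, 0, -0.03], "aperture": 0}, {"d": [0.04, 0, 0], "aperture": 0}, {"aperture": 0}, {"aperture": 0}, {"aperture": 0}]' | tail -6
python3 - <<'E'
from h import *
s=bot.read_camera('scene');cv2.imwrite('pics/s4.png',cv2.resize(s[140:290,180:430],None,fx=3,fy=3,interpolation=2))
E
```

```text
t: 10.15
eef_pos: [0.4669, 0.1343, 0.1974]
tool_rot: [0.0, -0.16, 0.987, 0.0]
contact_force: [0.1, 0.6, -0.0]
gripper_width: -0.002
grasp_force: 0.0
```

View pics/s4.png

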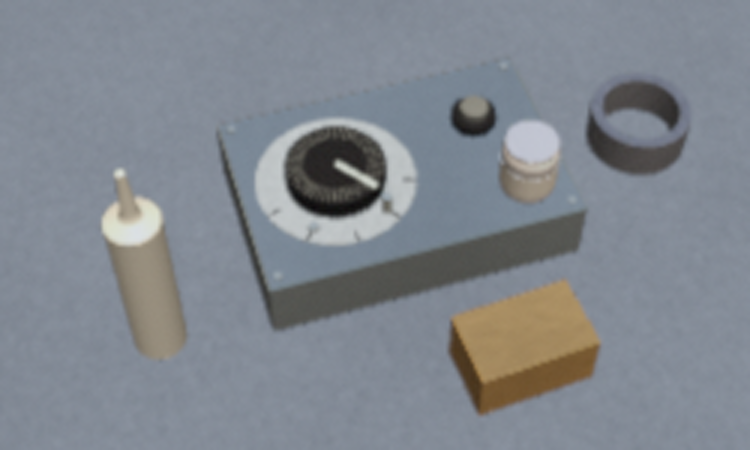

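The pointer is at the pin, the button is back up and the bystanders look unmoved, so I'm handing in.

```bash
python3 -c "
from station import bot
print(bot.hand_in())"
```

```text
the job is handed in; nothing more can be done
None
```

I turned the dial one click anticlockwise to the steel pin, pressed the start button until it bottomed and let it come back up, then handed in at about 10 s; the last picture shows the pointer at the pin and the tin, cartridge, tape and carton apparently where they stood.

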